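# Seat a brass mount post in the guarded bench press

### The arm

A 6-joint arm with a two-finger parallel gripper is mounted at the origin on a cart in front of the work surface, level with it; the furniture and walls round the work are solid. World frame = base frame: x ahead of the robot, y to its left, z up, the work surface at z = 0. Lengths are in m, angles in rad, forces in N, time in s.
With the tool pointing down it reaches from about 0.225 to 0.875 m from the base axis. Payload 3.4 kg.
Tool frame: the origin (TCP) lies between the finger pads; the fingertips stand 11 mm ahead of it and the grasp point (between the pads) lies 8 mm behind it; z points along the fingers, y is the line along which they close (so a half turn about z gives the same grasp; the last joint's range is limited). The gripper opens to 85 mm and grips with 20 to 120 N. Pads are 22 mm wide; open, the fingers measure 114 mm over their backs; the gripper's body (76 mm by 85 mm) begins 54 mm behind the grasp point. The pads swing forward as they close: fully open they stand 13 mm farther back than shut.
Start: joints at [-1.336, 0.276, 1.505, -0, 1.361, -0.121], TCP at [0.2, -0.539, 0.242] pointing down, gripper open.
Joint ranges: [-2.89, 2.89], [-0.75, 2.08], [0.22, 2.7], [-1.18, 4.32], [0.11, 2.71], [-2.7, 2.7]. Speed limits (rad/s): [2.57, 2.57, 3.14, 3.14, 3.14, 3.14].

### API

Orientations are given as a unit quaternion [w, x, y, z].
In Python, from rig import manip, imaging gives the robot as it stands. The module is installed in compiled form; this text tells all that it offers.
- The arm moves only by the tool jog_arm, never from a script. Its argument "deltas" is one flat list of numbers, 7 for each row, row after row: the turn, a rotation vector about the world's x, y, z in degrees, then the shift along the world's x, y, z in mm, then the opening, from 0 (shut) to 1 (fully open). In form: [ax, ay, az, tx, ty, tz, gripper, ax, ay, az, tx, ty, tz, gripper, ...]. A call has 1 to 20 rows; each row is the pose to reach, as a shift and turn from the pose commanded when the call began; what a row does not reach only later rows make up. A row lasts 1/10 s, in which the tool goes at most 50 mm and 8.59 degrees, less where a joint would pass 70% of its speed; a pose out of reach is approached as far as the arm can. A call with a gripper value outside its range is refused whole. The fingers move at their own pace and stop on an object; "grip_force" is the grip in N (left out, the last holds). Time passes only in rows, so rows that repeat a pose let the fingers close. It gives the time, the measured TCP pose, the force, the opening and the grip force at its end, in the units of the state.
- manip.get_state(): the state, without advancing time (a new reading comes with each control period).
- imaging.get_image(name): name is "side" or "top"; returns the picture (384x512x3 uint8, blue, green, red); there is no depth.
- imaging.calibration(name): a dict with "mtx" (3x3 intrinsics, pixels), "cam_to_world" (4x4, takes a point from camera to world coordinates). Camera axes: x right, y down, z forward; pixel columns grow to the right and rows downward; lengths in m; the calibration is good to about 2 mm. A picture is of the moment at which its call begins. calibration takes no time and is no camera call.
- manip.sign_off(): hands the job in; it is judged then, once.
The state is a dict: "clock": time; "qpos": joint angles; "qd": joint speeds; "effort": joint torques, N m; "position": TCP position; "ee_rot": TCP orientation; "contact_force": force on the tool from outside, world axes, zero at the start; "moment": the same for the moment, N m; "width": finger opening in m; "gripper_force": force on a finger pad.
Only numpy, scipy, OpenCV 4.12 (cv2) and the standard library are available. Lean on these libraries where they do the work, as an engineer would, in place of code of your own. Each camera call takes 0.05 s, during which the arm holds its last target. There are 200 camera calls.

### The job

Seat the brass post in the dark wooden mount block with the small guarded bench press: push on the front plate of its tray until the tray is all the way in and the block stands under the ram, then reach in through the window of the yellow guard and press the red lever pad down until the post's flange sits on the block. Let the lever come back up and take the hand out, leaving the tray in. Do not touch the guard, do not handle the block or the post, push without gripping anything, and leave the things beside the press where they are.

Things in the scene. Friction and masses are not known exactly. Their poses are not given: they have to be found in the camera images.
- press: small grey bench lever press fixed on the table, base 225 x 156 mm, 170 mm high with its guard. Origin on the table under the middle of the base; x points from its open front to its back, y to its left, z up. Ram axis at x = 40 mm. Front edge at x = -110 mm; the two tray guides end at x = -92 mm and are 30 mm high, 38 to 54 mm either side of the middle
- guard: the press's guard, same origin and axes as the press; not to be touched. Sides of thin steel bars in yellow frames, 75 mm either side of the middle; barred front at x = -85 mm with a mouth 96 mm wide and high for the tray; yellow sheet 3 mm thick, 148 mm wide, sloping from x = -85, z = 124 mm up to x = 35, z = 168 mm (20 degrees), then a flat roof at z = 168 mm back to x = 112 mm
- guard_window (a point): centre of the hand window in the sloping yellow sheet (press frame x -25, y 0, z 146 mm). The window has a black edge trim and is open 94 mm across (press y) and 90 mm up the slope, which is 85 mm seen from straight above
- lever_pad (a point): middle of the top of the red lever pad, 50 mm (press y) x 32 mm (press x), under the middle of the window, about 9 mm below the sheet's plane and 137 mm above the table at rest, 114 mm when the post is home. Moves with the lever on a radius of 112 mm about a pivot farther back (press x 85, z 118 mm)
- lever (a joint): lever angle, rad: 0 at rest (up, held by a return spring), grows as the pad is pressed down. The ram meets the post after 5 to 9 mm of pad travel; the post is home at 0.21 rad (pad about 23 mm lower), where the lever stops hard; with nothing under the ram it runs on to 0.26. Takes about 3 N at the pad at first, 12 N while the post goes in; let go, it springs back up to 0
- tray (a joint): travel of the sliding tray, m, along the press's +x (inward): 0 as found at the start (left 55 mm short), 0.055 when fully home against its stop, where the block stands under the ram. Needs about 3 N to move; stays where it is left
- tray_push_face (a point): middle of the front face of the tray's upright push plate (black rubber on aluminium, 70 mm wide, from 26 to 68 mm above the table; the point is 55 mm up). The face looks out to press -x, is 205 mm in front of the press origin at tray value 0 and 150 mm in front (65 mm in front of the guard) when home; the plate is 22 mm thick
- mount_block: dark wooden mount block 51 x 51 x 30 mm, loose in the tray's shallow nest; origin at the centre of its underside, 24 mm above the table
- post (a joint): how far the brass post has gone into the block, m: between 0 and 0.0015 at the start (flange then 7.5 to 6 mm above the block), 0.0075 when the flange sits on the block. Tight fit: goes in under about 14 N from the ram and stays where it is left. The post is 9.6 mm thick and stands 18 mm above the underside of its 21 mm flange
- specimen_tray: light card tray 65 x 85 x 23 mm with a small fossil, loose on the table to the left of the press; origin at the centre of its underside
- consolidant_bottle: white glue bottle with red nozzle, 62 mm across, 168 mm high, loose, standing to the left of the press; origin at the centre of its underside
- pin_vice: pin vice with a wooden handle, 14 x 100 x 13 mm, loose, lying at the right in front of the press; origin at its middle on the table

How it is judged:
On the way, in this order (a step that is already met when the one before it is completed fails the run):
1. the tray is pushed home, the post not yet pressed (value of joint tray above 0.0525 m and value of joint post below 0.003 m), for 0.2 s.
2. the lever pad is pressed by the fingers and the post's flange comes down on the block (value of joint tray above 0.0525 m and value of joint lever above 0.17 rad and contact force between the fingers and lever above 1 N and value of joint post above 0.0062 m), for 0.1 s.
At the end, for the whole second after the job is handed in: the tray is within 3 mm of its stop, the post's flange within 1.3 mm of the block, the lever back up within 0.03 rad of rest, all still (value of joint tray above 0.052 m and value of joint post above 0.0062 m and value of joint lever below 0.03 rad and linear speed of mount_block below 0.01 m/s); the robot touches nothing.
It fails at once if the guard is touched (contact force between any of the arm, the fingers and guard above 0.5 N).
It fails at once if the block or the post is handled (contact force between any of the fingers, the arm and mount_block above 0.5 N).
It fails at once if the block is lifted out of the tray (height (world z) of mount_block above 0.032 m).
It fails at once if a thing beside the press is moved or tipped (distance of any of specimen_tray, consolidant_bottle, pin_vice from where it was at the start of the episode above 0.015 m or angle between consolidant_bottle's own z axis and vertical above 0.3 rad).
It fails at once if the tray's plate or the lever pad is gripped between the fingers instead of pushed ((contact force between the fingers and tray above 0.5 N and x of the grasp point in the frame of tray_push_face above 0.004 m) or (contact force between the fingers and lever above 0.5 N and z of the grasp point in the frame of lever_pad below -0.004 m)).
It also fails if it takes over 48 s, if anything falls off the work surface, if the arm or the gripper's body presses on something with over 40 N, if the wrist force passes 120 N, or if a joint passes its speed limit or range.

## Working session

There is one attempt and no reset: what is moved stays moved. The work goes in short steps, Python scripts to look and compute and a tool call to move; the robot and the scene stay as the last step left them, time stands still between calls to the robot, and variables do not carry over. Pictures are saved under pics/ and viewed, at most 10 in all, crops included, and the job is handed in when it is done.

Besides the shell and the picture viewer there is one more tool, called after "Request:" as name(argument=value, ...), one argument or row to a line, values as JSON. jog_arm: Moves the arm, as the interface text tells. Its arguments: {"type":"object","properties":{"deltas":{"type":"array"},"grip_force":{"type":"number"}},"required":["deltas"]}

```bash
mkdir -p pics
python3 - <<'E'
from rig import manip, imaging
import cv2
for n in("side","top"):
    cv2.imwrite(f"pics/{n}0.png",imaging.get_image(n)); c=imaging.calibration(n); print(n,c["mtx"].tolist(),c["cam_to_world"].round(4).tolist())
print(manip.get_state())
E
```

```text
side [[391.97485978821766, 0.0, 258.42401149138027], [0.0, 391.97485978821766, 190.27751675751148], [0.0, 0.0, 1.0]] [[0.5272, -0.7038, 0.4762, 0.1475], [-0.8496, -0.4471, 0.2798, 0.0478], [0.016, -0.552, -0.8337, 0.8207], [0.0, 0.0, 0.0, 1.0]]
top [[363.93371122918836, 0.0, 251.31094510674538], [0.0, 363.93371122918836, 189.07810035830013], [0.0, 0.0, 1.0]] [[-0.0245, -0.9983, 0.0534, 0.5093], [-0.9996, 0.0253, 0.0149, 0.2776], [-0.0162, -0.053, -0.9985, 0.9583], [0.0, 0.0, 0.0, 1.0]]
{'clock': 0.1, 'qpos': array([-1.33600668e+00,  2.76538628e-01,  1.50598883e+00,  5.28965586e-05,
        1.36070561e+00, -1.21015849e-01]), 'qd': array([ 0.00107279, -0.00218711, -0.0051033 ,  0.00125014,  0.00075156,
        0.0010275 ]), 'effort': array([ 8.94850346e-04, -4.17700839e+01, -2.46404296e+01, -1.79110889e-04,
        5.77951345e-03, -6.15357621e-06]), 'position': array([ 0.20019864, -0.53855066,  0.24152933]), 'ee_rot': array([-8.20352992e-04,  9.84217648e-01,  1.76960302e-01, -2.08136371e-05]), 'contact_force': array([-0.28434117, -0.82118508, -0.32567035]), 'moment': array([ 0.01311327, -0.06231448, -0.02780896]), 'gripper_force': 0.0, 'width': 0.08552135423335173}
```

View pics/top0.png

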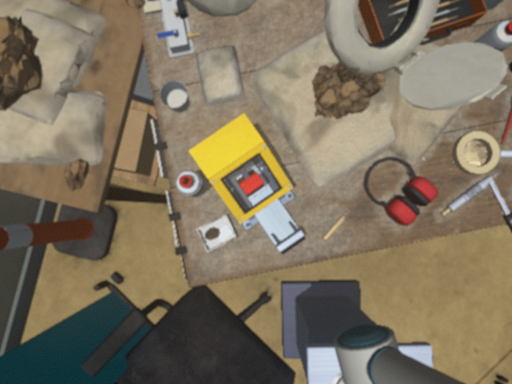

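View pics/side0.png

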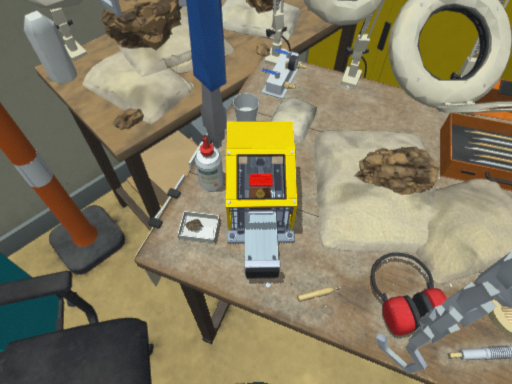

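The top view shows the press at about (245,180), its front facing lower right, with the tray plate near (290,240). The card tray is at (215,233), the bottle at (188,182) and the pin vice at (335,227). The side view shows the press front with the plate at (262,270). Next I'll enlarge both.

Run:
```python
import cv2
a=cv2.imread("pics/top0.png")[105:265,170:350]; cv2.imwrite("pics/tc.png",cv2.resize(a,None,fx=4.4,fy=3.75*4.4/3.75*0.83,interpolation=3)) if 0 else cv2.imwrite("pics/tc.png",cv2.resize(a[:150],None,fx=4,fy=4,interpolation=3))
a=cv2.imread("pics/side0.png")[110:285,170:350]; cv2.imwrite("pics/sc.png",cv2.resize(a[:150] if 0 else a[25:],None,fx=4,fy=4,interpolation=3))
```

```text
(no output)
```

View pics/tc.png

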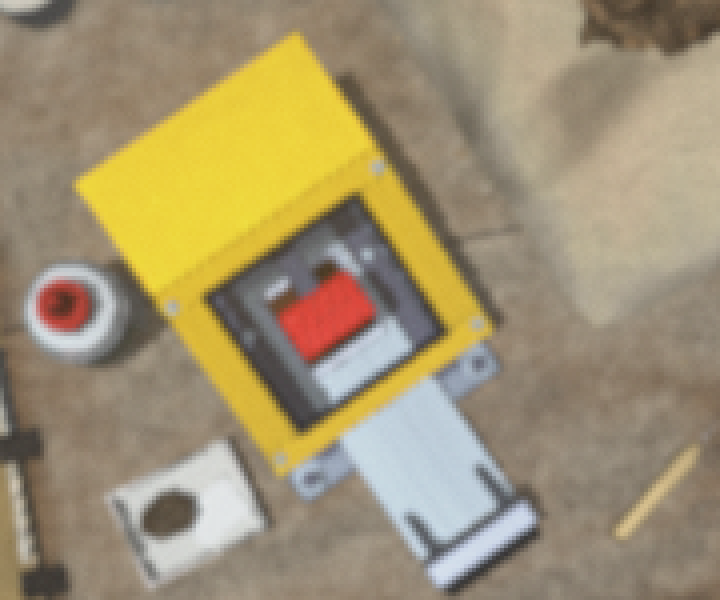

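View pics/sc.png

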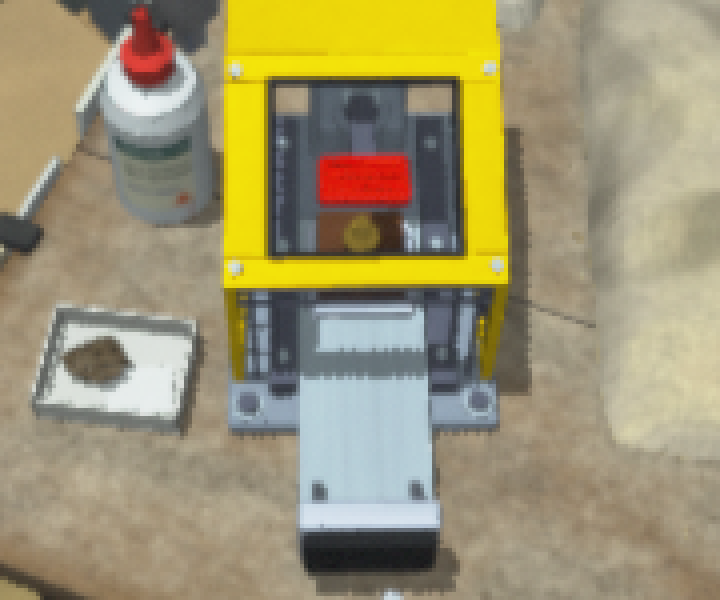

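Readings, in crop pixels at 4x:
- **Top:** roof back corners (77,185) and (297,33), sheet front corners (280,478) and (494,325), window corners (207,298), (362,197), (445,333) and (302,430), pad centre about (327,317), plate top corners (428,565) and (520,502).
- **Side:** window (270..461, 80..256), pad (319..410, 155..205), plate top front edge (300..438, 528).

I'll fit the press pose to both views together.

```bash
cat > h.py <<'E'
import numpy as np
from rig import manip, imaging
from scipy.optimize import least_squares
def proj(n,P):
    c=imaging.calibration(n);T=np.linalg.inv(c["cam_to_world"]);q=P@T[:3,:3].T+T[:3,3];q=q@c["mtx"].T;return q[:,:2]/q[:,2:]
def w(p,X):
    X=np.atleast_2d(X)/1000.;c,s=np.cos(p[2]),np.sin(p[2]);return X@np.array([[c,-s,0],[s,c,0],[0,0,1]]).T+[p[0],p[1],0]
def ray(n,uv,z):
    c=imaging.calibration(n);M=c["cam_to_world"];d=M[:3,:3]@np.linalg.solve(c["mtx"],[*uv,1]);return M[:3,3]+d*(z-M[2,3])/d[2]
E
cat > fit.py <<'E'
from h import *
win=[(17.3,47,161.4),(17.3,-47,161.4),(-67.3,-47,130.6),(-67.3,47,130.6)]
pad=[(-9,25,137),(-9,-25,137),(-41,-25,137),(-41,25,137)]
top=dict(zip([(112,74,168),(112,-74,168),(-85,74,124),(-85,-74,124)]+win+pad+[(-183,35,68),(-183+0,-35,68),(-205,-35,68)],
[(77,185),(297,33),(280,478),(494,325),(207,298),(362,197),(445,333),(302,430),(277,318),(357,272),(375,317),(303,361),(428,560),(520,500),(540,525)]))
side=dict(zip(win+pad+[(-85,74,124),(-85,-74,124),(-205,35,68),(-205,-35,68),(-205,35,26),(-205,-35,26)],
[(270,80),(461,80),(463,256),(268,256),(319,155),(409,155),(411,205),(319,205),(224,287),(510,287),(300,528),(438,528),(304,571),(437,570)]))
D=[("top",np.array(list(top),float),np.array(list(top.values()))/4+[170,105]),("side",np.array(list(side),float),np.array(list(side.values()))/4+[170,135])]
def f(p,D=D): return np.concatenate([(proj(n,w(p,X))-u).ravel() for n,X,u in D])
for d in (D,D[:1],D[1:]):
    r=least_squares(f,[.5,.28,.5],args=(d,),loss="soft_l1");print(r.x,np.degrees(r.x[2]));print(r.fun.reshape(-1,2).round(1).tolist())
    if d is D: p=r.x
for k in [(-205,0,55),(-150,0,55),(-25,0,137),(-25,0,146)]: print(k,(w(p,k)*1000).round(1))
for n,z,uv in (("vice",.007,(170+617/4,105+535/4)),("vice2",.007,(170+700/4,105+448/4)),("ct",.02,(170+150/4,105+585/4)),("ct2",.02,(170+268/4,105+525/4)),("bottle",.168,(170+65/4,105+305/4))): print(n,ray("top",uv,z))
E
python3 fit.py
```

```text
[0.58633155 0.30154776 0.57848147] 33.144546984439955
[[-0.6, -0.7], [-0.0, -0.7], [0.3, -0.5], [0.1, 1.0], [1.6, -0.2], [-1.9, 0.8], [-1.6, -0.8], [0.1, -1.6], [-0.3, -0.4], [-2.1, -1.4], [1.4, -1.0], [1.2, 0.5], [0.5, 2.3], [1.2, 0.9], [1.4, 2.1], [1.2, 1.4], [-2.7, 1.1], [-1.9, -1.9], [1.9, -1.4], [-0.6, -0.7], [0.1, -0.9], [0.2, -1.2], [-0.4, -0.9], [-0.1, -0.1], [-0.4, -0.9], [0.3, 4.5], [0.3, 4.0], [-0.4, 1.3], [-0.6, 1.0]]
[0.58601527 0.30193825 0.5779836 ] 33.116021167991185
[[-0.8, -0.6], [-0.2, -0.6], [0.2, -0.4], [-0.1, 1.2], [1.4, -0.1], [-2.1, 1.0], [-1.8, -0.6], [-0.1, -1.4], [-0.5, -0.2], [-2.3, -1.2], [1.2, -0.9], [1.0, 0.7], [0.3, 2.4], [1.0, 1.0], [1.2, 2.3]]
[0.58673788 0.30101306 0.57548876] 32.97307719626111
[[1.5, 1.4], [-2.3, 1.1], [-1.6, -1.9], [2.1, -1.5], [-0.3, -0.8], [0.4, -0.9], [0.5, -1.2], [-0.2, -1.0], [0.1, -0.2], [-0.2, -0.9], [0.3, 4.4], [0.4, 4.0], [-0.4, 1.2], [-0.6, 1.0]]
(-205, 0, 55) [[414.7 189.5  55. ]]
(-150, 0, 55) [[460.7 219.5  55. ]]
(-25, 0, 137) [[565.4 287.9 137. ]]
(-25, 0, 146) [[565.4 287.9 146. ]]
vice [0.42658963 0.10600414 0.007     ]
vice2 [0.48146067 0.05034053 0.007     ]
ct [0.40278065 0.40778704 0.02      ]
ct2 [0.43925938 0.33126058 0.02      ]
bottle [0.5723053  0.43099201 0.168     ]
```

The fit is consistent: press origin at (0.586, 0.302), yaw 33.1°, and both cameras agree within 1 mm. Now I'll shut the gripper, turn the tool by 12.7° to line up with the press, and move above a point in front of the plate.

Request:
jog_arm(
  deltas=[0,0,6,20,78,0,0,0,0,12.7,30,118,0,0,0,0,12.7,40,157,0,0,0,0,12.7,50,196,0,0,0,0,12.7,60,235,0,0,0,0,12.7,70,275,0,0,0,0,12.7,80,314,0,0,0,0,12.7,90,353,0,0,0,0,12.7,100,392,0,0,0,0,12.7,110,431,0,0,0,0,12.7,120,471,0,0,0,0,12.7,130,510,0,0,0,0,12.7,140,549,0,0,0,0,12.7,150,588,0,0,0,0,12.7,160,628,0,0,0,0,12.7,170,667,0,0,0,0,12.7,176,690,0,0,0,0,12.7,180,706,0,0,0,0,12.7,180,706,0,0,0,0,12.7,180,706,0,0],
  grip_force=30,
)

```text
clock: 2.1
position: [0.3798, 0.1667, 0.2419]
ee_rot: [0.0, 0.958, 0.285, -0.001]
contact_force: [-0.2, 0.0, 0.0]
width: -0.0002
gripper_force: 0.0
```

Request:
jog_arm(
  deltas=[0,0,0,0,0,-40,0,0,0,0,0,0,-80,0,0,0,0,0,0,-120,0,0,0,0,0,0,-150,0,0,0,0,0,0,-175,0,0,0,0,0,0,-184,0,0,0,0,0,0,-184,0,0,0,0,0,0,-184,0],
)

```text
clock: 2.9
position: [0.3811, 0.1667, 0.0592]
ee_rot: [0.0, 0.959, 0.284, 0.001]
contact_force: [-0.2, 0.7, 0.2]
width: -0.0
gripper_force: 0.0
```

Run:
```python
from h import *; import cv2
a=imaging.get_image("side")[130:280,150:350];b=imaging.get_image("top")[120:270,170:370]
cv2.imwrite("pics/c2.png",cv2.resize(np.vstack([a,b]),None,fx=2,fy=2,interpolation=3))
print(manip.get_state()["position"])
```

```text
[0.38148468 0.16707679 0.05960084]
```

View pics/c2.png

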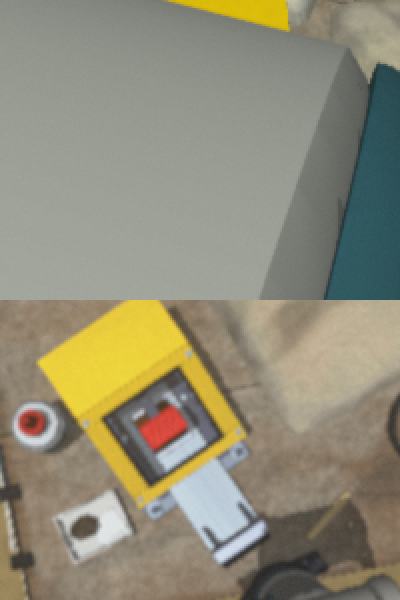

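The side camera is blocked by the arm. The top view shows the gripper just in front of the plate, in line with it. Now I'll push along the press's +x.

Request:
jog_arm(
  deltas=[0,0,0,12.6,8.2,0,0,0,0,0,20.1,13.1,0,0,0,0,0,26.8,17.5,0,0,0,0,0,33.5,21.9,0,0,0,0,0,40.2,26.2,0,0,0,0,0,46.9,30.6,0,0,0,0,0,53.6,35,0,0,0,0,0,59.5,38.8,0,0,0,0,0,64,41.5,0,0,0,0,0,67,43.7,0,0,0,0,0,68.7,44.8,0,0,0,0,0,68.7,44.8,0,0],
)

```text
clock: 4.2
position: [0.4493, 0.2121, 0.0582]
ee_rot: [-0.0, 0.959, 0.285, 0.0]
contact_force: [-1.6, -0.2, -1.1]
width: -0.0003
gripper_force: 0.9
```

Request:
jog_arm(
  deltas=[0,0,0,1.3,0.8,0,0,0,0,0,2.5,1.6,0,0,0,0,0,2.5,1.6,0,0],
)

```text
clock: 4.5
position: [0.4515, 0.2134, 0.0583]
ee_rot: [-0.0, 0.959, 0.285, -0.0]
contact_force: [-2.7, -0.7, -1.4]
width: 0.0
gripper_force: 1.2
```

Request:
jog_arm(
  deltas=[0,0,0,1.3,0.8,0,0,0,0,0,2.5,1.6,0,0,0,0,0,2.5,1.6,0,0],
)

```text
clock: 4.8
position: [0.4527, 0.2142, 0.0583]
ee_rot: [0.0, 0.959, 0.285, -0.002]
contact_force: [-5.9, -3.5, 2.2]
width: 0.0003
gripper_force: 3.1
```

Request:
jog_arm(
  deltas=[0,0,0,1.3,0.8,0,0,0,0,0,2.5,1.6,0,0,0,0,0,2.5,1.6,0,0,0,0,0,2.5,1.6,0,0],
)

```text
clock: 5.2
position: [0.4527, 0.2142, 0.0583]
ee_rot: [0.001, 0.958, 0.285, -0.004]
contact_force: [-10.2, -7.9, 8.0]
width: -0.0002
gripper_force: 6.0
```

The arm stopped moving while the force rose to 13 N, so the tray is against its stop. I'll back off, go straight up, and check.

Request:
jog_arm(
  deltas=[0,0,0,-10,-6.5,0,0,0,0,0,-30,-19.6,0,0,0,0,0,-50,-32.7,0,0,0,0,0,-60,-39.2,10,0,0,0,0,-60,-39.2,50,0,0,0,0,-60,-39.2,90,0,0,0,0,-60,-39.2,130,0,0,0,0,-60,-39.2,170,0,0,0,0,-60,-39.2,190,0,0,0,0,-60,-39.2,190,0],
)

```text
clock: 6.2
position: [0.4, 0.1784, 0.2531]
ee_rot: [0.0, 0.959, 0.285, 0.006]
contact_force: [0.0, -0.1, -0.4]
width: 0.0002
gripper_force: 0.0
```

Run:
```python
from h import *; import cv2
b=imaging.get_image("top")[105:255,170:350]
cv2.imwrite("pics/t3.png",cv2.resize(b,None,fx=4,fy=4,interpolation=3))
p=[.58633,.30155,.57848]
for X in [(-128,35,68),(-128,-35,68),(-183,35,68),(-183,-35,68)]: print(X,((proj("top",w(p,X))[0]-[170,105])*4).round())
s=manip.get_state();d=s["position"]*1000;print(d,s["ee_rot"],w(p,(-25,0,137))*1000-d)
```

```text
(-128, 35, 68) [378. 494.]
(-128, -35, 68) [473. 429.]
(-183, 35, 68) [430. 569.]
(-183, -35, 68) [525. 503.]
[398.45423299 177.98373799 250.75818581] [4.22418150e-05 9.58604087e-01 2.84717624e-01 3.75191270e-03] [[ 166.94340002  109.89746499 -113.75818581]]
```

View pics/t3.png

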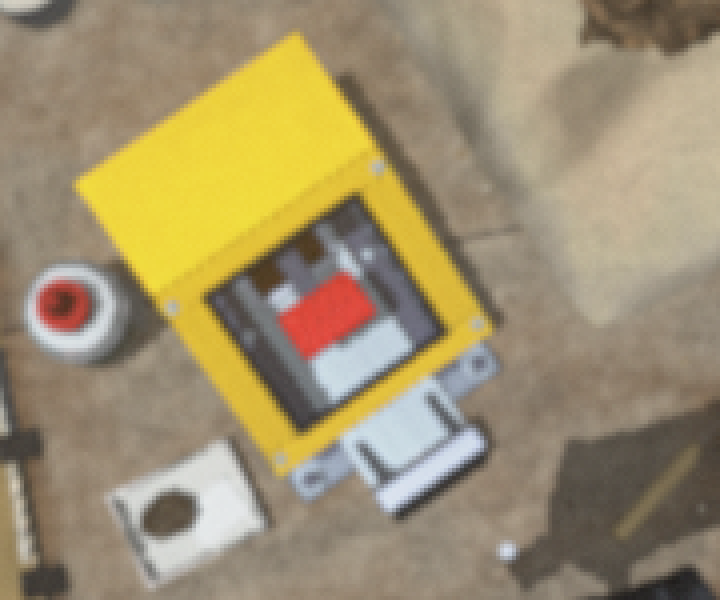

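The tray plate has moved by (-52,-78) crop pixels, against a predicted (-52,-75), so it is home. The pad is still at (327,315). I'll move over the window at this height.

Request:
jog_arm(
  deltas=[0,0,0,25,16,0,0,0,0,0,60,39,0,0,0,0,0,95,62,0,0,0,0,0,130,85,0,0,0,0,0,155,101,0,0,0,0,0,167,109,0,0,0,0,0,169.2,110.5,0,0,0,0,0,169.2,110.5,0,0,0,0,0,169.2,110.5,0,0,0,0,0,169.2,110.5,0,0],
)

```text
clock: 7.25
position: [0.5648, 0.2873, 0.2485]
ee_rot: [0.0, 0.959, 0.285, -0.0]
contact_force: [0.4, -0.3, 0.2]
width: -0.0
gripper_force: 0.0
```

Run:
```python
from h import *; import cv2
a=imaging.get_image("side")[90:240,190:340]; b=imaging.get_image("top")[105:255,170:320]
cv2.imwrite("pics/t4.png",cv2.resize(np.hstack([a,b]),None,fx=2.6,fy=2.6,interpolation=3))
s=manip.get_state();print(s["position"],s["ee_rot"])
```

```text
[0.56510133 0.28747066 0.24879178] [3.77326700e-05 9.58640569e-01 2.84619432e-01 1.94065315e-04]
```

View pics/t4.png

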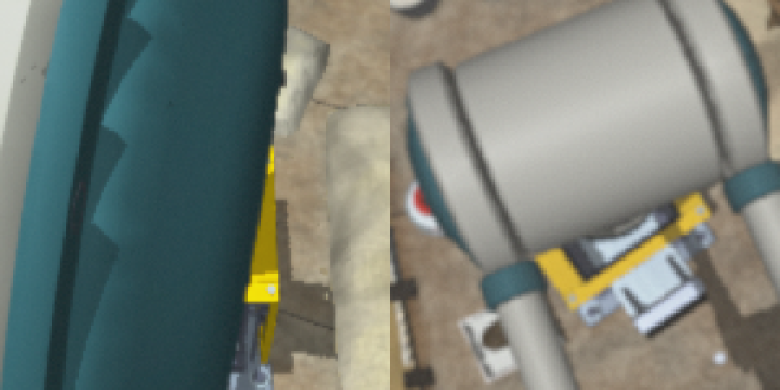

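Both views are blocked by the arm, so I'll go by calibration. The pose is right to within 1 mm. I'll descend to about 10 mm above the pad, then continue slowly.

Request:
jog_arm(
  deltas=[0,0,0,0,0,-20,0,0,0,0,0,0,-45,0,0,0,0,0,0,-65,0,0,0,0,0,0,-80,0,0,0,0,0,0,-88,0,0,0,0,0,0,-90,0,0,0,0,0,0,-90,0],
)

```text
clock: 8.05
position: [0.5659, 0.2879, 0.1588]
ee_rot: [0.0, 0.959, 0.285, 0.0]
contact_force: [-0.3, -0.5, -0.5]
width: 0.0001
gripper_force: 0.0
```

Request:
jog_arm(
  deltas=[0,0,0,0,0,-5,0,0,0,0,0,0,-10,0,0,0,0,0,0,-14,0,0,0,0,0,0,-14,0],
)

```text
clock: 8.45
position: [0.5657, 0.2877, 0.1443]
ee_rot: [0.0, 0.959, 0.285, -0.0]
contact_force: [-0.8, -1.5, 3.9]
width: 0.0
gripper_force: 1.7
```

The fingertip is on the pad: 3.9 N with the tip at about 0.133. Now I'll press.

Request:
jog_arm(
  deltas=[0,0,0,0,0,-3,0,0,0,0,-0.4,-0.3,-6,0,0,0,0,-0.8,-0.5,-9,0,0,0,0,-1,-0.7,-12,0,0,0,0,-1.2,-0.8,-15,0,0,0,0,-1.2,-0.8,-17,0,0,0,0,-1.2,-0.8,-17,0],
)

```text
clock: 9.15
position: [0.565, 0.2872, 0.1292]
ee_rot: [0.0, 0.959, 0.285, 0.001]
contact_force: [-1.3, -1.3, 9.4]
width: -0.0003
gripper_force: 4.9
```

Request:
jog_arm(
  deltas=[0,0,0,0,0,-1.5,0,0,0,0,0,0,-3,0,0,0,0,0,0,-3,0],
)

```text
clock: 9.45
position: [0.565, 0.2873, 0.1263]
ee_rot: [-0.0, 0.959, 0.285, 0.001]
contact_force: [-2.1, -1.1, 10.5]
width: 0.0001
gripper_force: 5.3
```

Request:
jog_arm(
  deltas=[0,0,0,0,0,-1.5,0,0,0,0,0,0,-2.5,0,0,0,0,0,0,-2.5,0],
)

```text
clock: 9.75
position: [0.5651, 0.2873, 0.1243]
ee_rot: [-0.0, 0.959, 0.285, 0.001]
contact_force: [-3.2, -2.3, 12.0]
width: -0.0001
gripper_force: 6.3
```

Request:
jog_arm(
  deltas=[0,0,0,0,0,-1.5,0,0,0,0,0,0,-2.5,0,0,0,0,0,0,-2.5,0],
)

```text
clock: 10.05
position: [0.5651, 0.2873, 0.1233]
ee_rot: [-0.0, 0.959, 0.285, 0.002]
contact_force: [-5.5, -1.4, 18.4]
width: -0.0001
gripper_force: 9.8
```

Request:
jog_arm(
  deltas=[0,0,0,0,0,-1.5,0,0,0,0,0,0,-2.5,0,0,0,0,0,0,-2.5,0,0,0,0,0,0,-2.5,0],
)

```text
clock: 10.45
position: [0.5652, 0.2874, 0.1224]
ee_rot: [-0.0, 0.959, 0.285, 0.002]
contact_force: [-7.0, -2.8, 26.3]
width: 0.0
gripper_force: 13.4
```

The hard stop is reached: 26 N, hardly any further motion, and the tip at about 0.112. I'll lift straight out, carry on up, then back away towards the robot.

Request:
jog_arm(
  deltas=[0,0,0,0,0,5,0,0,0,0,0,0,12,0,0,0,0,0,0,20,0,0,0,0,0,0,30,0,0,0,0,0,0,45,0,0,0,0,0,0,65,0,0,0,0,0,0,90,0,0,0,0,0,0,120,0,0,0,0,0,0,135,0,0,0,0,-40,-26,140,0,0,0,0,-80,-52,140,0,0,0,0,-115,-75,140,0,0,0,0,-150,-98,140,0,0,0,0,-170,-130,140,0,0,0,0,-180,-170,140,0,0,0,0,-180,-200,140,0,0,0,0,-180,-200,140,0,0,0,0,-180,-200,140,0],
)

```text
clock: 12.25
position: [0.3843, 0.0869, 0.2567]
ee_rot: [-0.0, 0.959, 0.284, -0.0]
contact_force: [-0.5, 0.6, -1.0]
width: 0.0003
gripper_force: 0.0
```

Run:
```python
from h import *; import cv2
a=imaging.get_image("side")[110:260,200:330]; b=imaging.get_image("top")[105:255,170:330]
cv2.imwrite("pics/t5.png",cv2.resize(np.hstack([a,b]),None,fx=2.7,fy=2.7,interpolation=3))
s=manip.get_state();print(s["position"],s["contact_force"],s["clock"])
```

```text
[0.38451245 0.08772276 0.25662464] [ 0.62462067  0.11979185 -0.00171001] 12.35
```

View pics/t5.png

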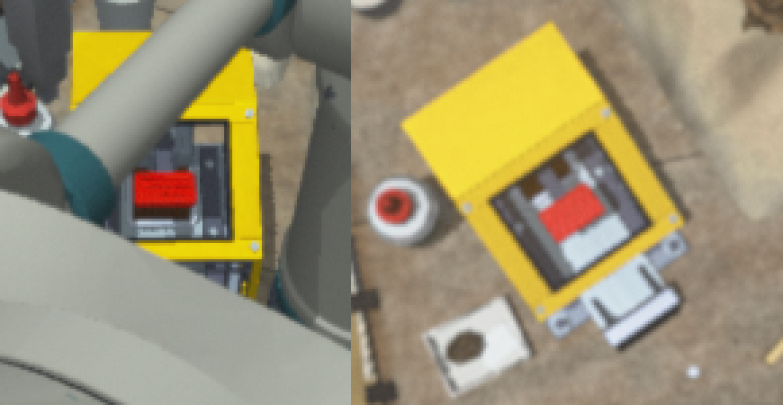

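The tray is in and the hand is out. The pad in the side view looks slightly different: bright top face at rows 172–190 of the crop and a dark edge below. I'll compare the red pixels with the first picture before handing in.

Run:
```python
from h import *; import cv2
def red(im,r):
    h=im[r[0]:r[1],r[2]:r[3]].astype(int); m=(h[...,2]>110)&(h[...,1]<70)&(h[...,0]<70); y,x=np.nonzero(m); return m.sum(),x.mean()+r[2],y.mean()+r[0],x.min()+r[2],x.max()+r[2],y.min()+r[0],y.max()+r[0]
for n,r in(("top",(150,215,225,280)),("side",(155,200,235,290))):
    im=imaging.get_image(n);print(n,red(cv2.imread(f"pics/{n}0.png"),r),red(im,r))
    if n=="side": c=im
a=np.hstack([cv2.imread("pics/side0.png")[135:205,230:295],c[135:205,230:295]]);cv2.imwrite("pics/t6.png",cv2.resize(a,None,fx=6,fy=6,interpolation=3))
```

```text
<stdin>:3: RuntimeWarning: Mean of empty slice.
  ret = ret.dtype.type(ret / rcount)
Traceback (most recent call last):
ValueError: zero-size array to reduction operation minimum which has no identity
```

```bash
cat > r.py <<'E'
from h import *; import cv2
def red(im,r):
    h=im[r[0]:r[1],r[2]:r[3]].astype(int); m=(h[...,2]-np.maximum(h[...,1],h[...,0])>70); y,x=np.nonzero(m); return m.sum(),(x.mean()+r[2]).round(1),(y.mean()+r[0]).round(1),y.min()+r[0],y.max()+r[0]
for n,r in(("top",(165,205,235,270)),("side",(155,200,240,285))):
    im=imaging.get_image(n);print(n,red(cv2.imread(f"pics/{n}0.png"),r),red(im,r))
a=np.hstack([cv2.imread("pics/side0.png")[135:205,230:295],im[135:205,230:295]]);cv2.imwrite("pics/t6.png",cv2.resize(a,None,fx=6,fy=6,interpolation=3))
print(manip.get_state()["contact_force"])
E
python3 r.py
```

```text
top (np.int64(301), np.float64(251.2), np.float64(183.4), np.int64(173), np.int64(194)) (np.int64(286), np.float64(251.2), np.float64(183.3), np.int64(173), np.int64(194))
side (np.int64(276), np.float64(260.6), np.float64(179.5), np.int64(174), np.int64(185)) (np.int64(299), np.float64(260.7), np.float64(179.8), np.int64(173), np.int64(186))
[ 0.25745028 -0.51956225 -0.81664456]
```

View pics/t6.png

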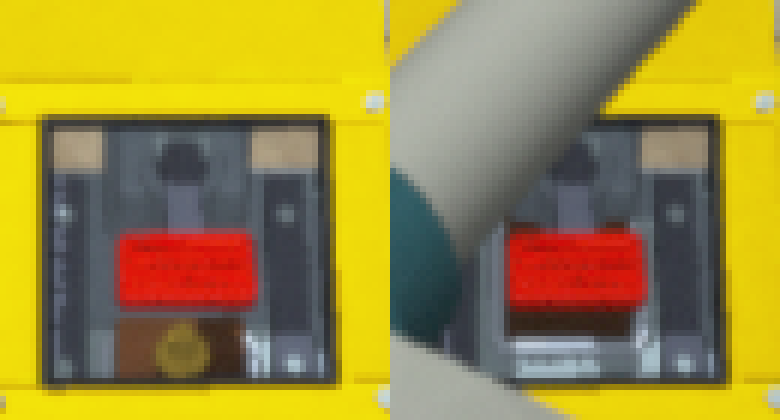

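The pad's pixel centre matches the start picture within 0.3 px, so the lever is back up. The dark patch below it is the block under the ram. Handing in.

```bash
python3 -c "
from rig import manip
print(manip.sign_off())"
```

```text
the job is handed in; nothing more can be done
None
```

I handed the job in: the tray is home, I pressed the lever to its hard stop (26 N), it sprang back up, and the hand is clear. I could not see the post's flange on the block, so its seating is judged from the force and the pad height.

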